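Set an angle head with its coarse and fine knobs

TASK

The steel rider clamped on the dial of the angle head marks the angle wanted. Turn the large outer knob until the middle of its two-post gate faces the rider's tip, then turn the small inner knob on top of it until the needle points exactly at the rider's tip, with the gate still facing it. Work by the knobs only, without pushing the needle, and let go when both are set.

Things in the scene. Friction and masses are not known exactly. Their poses are not given: they have to be found in the camera images.
- angle_head: The angle head: a fixed grey drum 200 mm in diameter (flange 216 mm), 30 mm high, with a graduated dial on top and two coaxial upright knobs in the middle. Origin on the table under the knobs' common vertical axis; own axes z up, x roughly away from the robot (yaw up to 0.4). Bearings are taken about this axis, anticlockwise from own +x.
- coarse_knob (a joint): Angle (rad) of the large outer knob, growing clockwise from above; stops at -0.1 and 3.0. It carries gate, needle and inner knob round with it, 1:1. The gate's bearing is 1.6 minus this angle. Starts at 0 to 0.6, so it must go 0.8 to 2.6 rad clockwise to the rider. Friction 0.16 Nm; stays where left.
- fine_knob (a joint): Angle (rad) of the small inner knob relative to the outer one, growing clockwise from above; stops at -2.6 and 2.6 (beyond a stop it drags the outer knob). Each rad clockwise turns the needle 0.125 rad clockwise (9.2 mm at its tip); the gate stays. At 0 the needle is over the gate's middle; starts at 1.5 to 2.1. Friction 0.04 Nm; stays where left.
- coarse_grip (a point): Centre of the large outer knob, on the axis at half its height: a black ribbed cylinder 56 mm in diameter, 28 mm high, from 50 to 78 mm above the table; white line on its top. Below it turn the flat needle (top 44 mm above the table) and a skirt disc 108 mm in diameter. z up, turns with the knob.
- fine_grip (a point): Centre of the small inner knob, on the same axis at half its height: a black ribbed cylinder 26 mm in diameter, 26 mm high, from 80 to 106 mm above the table, just above the outer knob; steel cap with a dark line. z up, turns with the knob.
- needle: The dark steel needle, 3 mm wide, reaching outward from under the outer knob over the gate to a point 74 mm from the axis. Origin on the axis, 30 mm above the table. It must not be pushed directly.
- gate_mid (a point): Middle between the tops of the two aluminium gate posts (each 5 mm wide, 20 mm apart centre to centre, 15 mm clear) on the tab of the skirt disc, 65.5 mm from the axis, 41 mm above the table. Turns with the outer knob.
- needle_tip (a point): Point of the needle, 74 mm from the axis and 43 mm above the table.
- rider_tip (a point): Point of the small steel rider (block 18 x 14 mm with a thumb screw on top) clamped, immovable, on the dial's rim at a bearing of -1.0 to 0.2 rad. It points inward at the axis, 76.5 mm from it, 43 mm above the table, so the needle can stand 2.5 mm from it. Own x points radially outward from the axis, own y sideways.
Not all that is in view belongs to the job. There is more than one size of the angle_head; the one meant has the size given above.

How it is judged:
By the outcome, as a careful person would: the job done as asked, in the order asked, and still so for the second after the job is handed in, with the robot touching nothing.
It also fails if it takes over 72 s, if anything falls off the work surface, if the arm or the gripper's body presses on something with over 40 N, if the wrist force passes 120 N, or if a joint passes its speed limit or range.

ROBOT

A 6-joint arm with a two-finger parallel gripper is mounted at the origin on a cart in front of the work surface, level with it; the furniture and walls round the work are solid. World frame = base frame: x ahead of the robot, y to its left, z up, the work surface at z = 0. Lengths are in m, angles in rad, forces in N, time in s.
With the tool pointing down it reaches from about 0.325 to 0.85 m from the base axis. Payload 15.5 kg.
Tool frame: the origin (TCP) lies at the very end of the fingers, on their centre line; the grasp point (between the pads) lies 19 mm behind it (bot.grip_point_offset is the distance from the TCP to the grasp point, in m); z points along the fingers, y is the direction in which the jaws open and shut (so a half turn about z gives the same grasp; the last joint's range is limited). The gripper opens to 91 mm and grips with 3 to 60 N. Pads are 32 mm wide; open, the fingers measure 118 mm over their backs; the gripper's body (76 mm by 178 mm) begins 60 mm behind the grasp point.
Start: joints at [1.008, 0.494, 1.345, -0, 1.302, -0.096], TCP at [0.281, 0.558, 0.214] pointing down, gripper open.
Joint ranges: [-2.91, 2.91], [-0.82, 2.16], [0.22, 2.67], [-1.22, 4.37], [0.12, 2.79], [-3.08, 3.08]. Speed limits (rad/s): [1.89, 1.89, 2.57, 3.01, 3.01, 3.01].

INTERFACE

Orientations are given as a unit quaternion [w, x, y, z].
In Python, from rig import bot gives the robot as it stands.
- The arm moves only by the tool drive_tool, never from a script. Its arguments are lists of equal length, an entry for each row: "travel": the shift along the tool's x, y, z in units of 40 mm (1.0 is 40 mm), a list of three; "roll": the turn about the tool's z in units of 5 degrees (1.0 is 5 degrees); "jaw": the opening, from -1 (shut) to 1 (fully open), so that 0 is half open. A call has 1 to 10 rows; each row is the pose to reach, as a shift and turn from the pose commanded when the call began, along the tool's axes at that moment; what a row does not reach only later rows make up. A row lasts 1/12 s, in which the tool goes at most 41.7 mm and 7.16 degrees, less where a joint would pass 70% of its speed; a pose out of reach is approached as far as the arm can. A call with a gripper value outside its range is refused whole. The fingers move at their own pace and stop on an object; the grip force is fixed at half the most. Time passes only in rows, so rows that repeat a pose let the fingers close. It gives the time, the measured TCP pose, the force and the opening at its end, in the units of the state.
- bot.get_obs(): the state, without advancing time (a new reading comes with each control period).
- bot.snapshot(name): name is "scene" or "side" or "wrist"; returns a dict with "frame" (400x640x3 uint8, blue, green, red), "z_map" (400x640 float32, m along the optical axis (not along the pixel's ray), 0 where there is no reading), "mtx" (3x3 intrinsics, pixels), "camera_from_world" (4x4, takes a point from world to camera coordinates); the wrist camera has in their place "T_tool_cam" (4x4, takes a point from camera to tool coordinates, whose origin is the TCP and whose axes are the flange's). Camera axes: x right, y down, z forward; pixel columns grow to the right and rows downward; lengths in m; the calibration is good to about 2 mm. A picture is of the moment at which its call begins: read the wrist's pose just before it.
- bot.close_job(): hands the job in, once; it reports no verdict.
The state is a dict: "t": time; "joint_positions": joint angles; "dq": joint speeds; "joint_torque": joint torques, N m; "position": TCP position; "eef_rot": TCP orientation; "force": force on the tool from outside, world axes, zero at the start; "ft_torque": the same for the moment, N m; "gripper_width": finger opening in m.
Only numpy, scipy, OpenCV 4.12 (cv2) and the standard library are available. Lean on these libraries where they do the work, as an engineer would, in place of code of your own. Each camera call takes 0.05 s, during which the arm holds its last target.

## Working session

There is one attempt and no reset: what is moved stays moved. The work goes in short steps, Python scripts to look and compute and a tool call to move; the robot and the scene stay as the last step left them, time stands still between calls to the robot, and variables do not carry over. Pictures are saved under pics/ and viewed, and the job is handed in when it is done.

Besides the shell and the picture viewer there is one more tool, called after "Request:" as name([rows], argument=value, ...), one row to a line, values as JSON. drive_tool: Moves the arm, as the interface text tells. Its arguments: {"type":"object","properties":{"travel":{"type":"array","items":{"type":"array","items":{"type":"number"}}},"roll":{"type":"array","items":{"type":"number"}},"jaw":{"type":"array","items":{"type":"number"}}},"required":["travel","roll","jaw"]}

```bash
ls; mkdir -p pics; python3 - <<'E'
from rig import bot
import cv2,pickle
o=bot.get_obs(); print(o)
for n in("scene","side","wrist"):
    s=bot.snapshot(n); pickle.dump((o,s),open(n+'.pkl','wb')); cv2.imwrite(f'pics/{n}0.png',s['frame'])
    print(n,s['mtx'].tolist(),[s[k].round(3).tolist() for k in s if k in('camera_from_world','T_tool_cam')])
E
```

```text
pics
{'t': 0.0, 'joint_positions': array([ 1.00849553e+00,  4.94210815e-01,  1.34612685e+00,  1.13801505e-06,
        1.30249644e+00, -9.54888001e-02]), 'dq': array([ 0.00083092, -0.00148414, -0.00118545,  0.00040884,  0.00281772,
       -0.00128327]), 'joint_torque': array([-1.81135307e-03, -8.78805399e+01, -3.81857729e+01,  7.02942512e-02,
        5.32438606e-02, -1.74830634e-04]), 'position': array([0.28106388, 0.55781283, 0.21332253]), 'eef_rot': array([-2.01011704e-04,  2.31292602e-01,  9.72884036e-01, -5.87277115e-04]), 'force': array([-0.24551633, -0.27225444,  0.44133973]), 'ft_torque': array([-0.0446584 , -0.05329772, -0.00416106]), 'gripper_width': 0.09125795485108015}
scene [[503.46175119519444, 0.0, 319.25246245904947], [0.0, 503.46175119519444, 200.24923956255444], [0.0, 0.0, 1.0]] [[[0.676, -0.737, -0.015, -0.327], [-0.583, -0.522, -0.623, 0.433], [0.452, 0.43, -0.782, 0.617], [0.0, 0.0, 0.0, 1.0]]]
side [[468.21521592472413, 0.0, 311.98012655428136], [0.0, 468.21521592472413, 202.48749511734619], [0.0, 0.0, 1.0]] [[[0.917, -0.398, 0.01, -0.498], [-0.255, -0.605, -0.754, 0.255], [0.306, 0.689, -0.657, 0.669], [0.0, 0.0, 0.0, 1.0]]]
wrist [[281.77477211569965, 0.0, 317.892087540262], [0.0, 281.77477211569965, 201.67946770500427], [0.0, 0.0, 1.0]] [[[-0.0, -0.96, -0.28, 0.079], [1.0, -0.0, 0.001, 0.0], [-0.001, -0.28, 0.96, -0.169], [0.0, 0.0, 0.0, 1.0]]]
```

View pics/scene0.png

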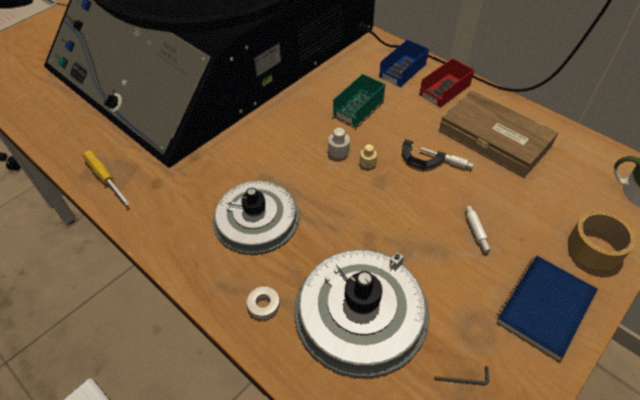

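View pics/side0.png

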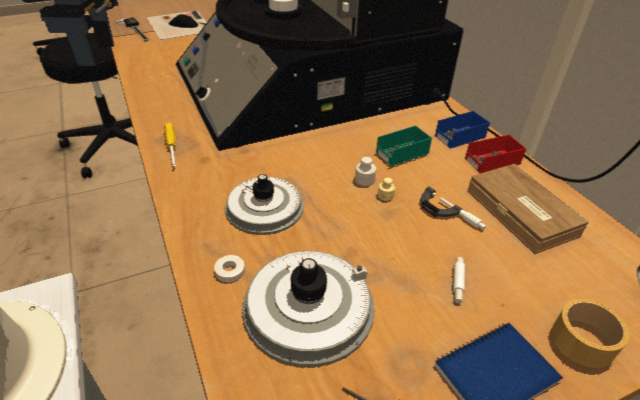

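View pics/wrist0.png

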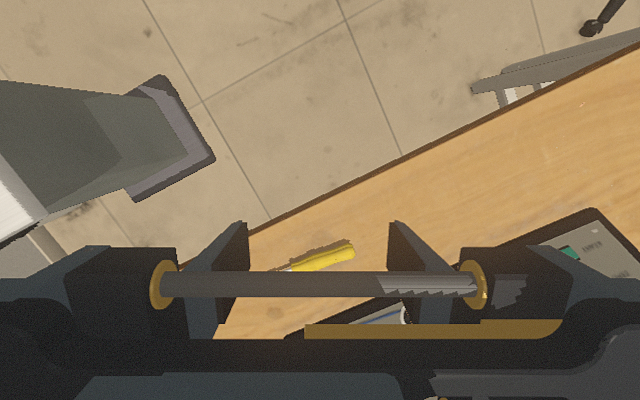

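Two heads are in view: the large one at scene (362,310), with a rider at (397,261), and a small one at (256,215) with no rider. I'll measure both diameters and enlarge the large one.

```bash
cat > h.py <<'E'
import numpy as np,cv2,pickle
from scipy.spatial.transform import Rotation as R
def T_cw(s,o=None):
    if 'camera_from_world' in s: return s['camera_from_world']
    q=o['eef_rot']; T=np.eye(4); T[:3,:3]=R.from_quat([q[1],q[2],q[3],q[0]]).as_matrix(); T[:3,3]=o['position']
    return np.linalg.inv(T@s['T_tool_cam'])
def cloud(s,o=None):
    z=s['z_map'];K=s['mtx'];v,u=np.mgrid[:z.shape[0],:z.shape[1]]
    P=np.stack([(u-K[0,2])/K[0,0]*z,(v-K[1,2])/K[1,1]*z,z],-1)
    T=np.linalg.inv(T_cw(s,o)); W=P@T[:3,:3].T+T[:3,3]; W[z<=0]=np.nan; return W
def proj(p,s,o=None):
    T=T_cw(s,o); c=np.atleast_2d(p)@T[:3,:3].T+T[:3,3]; c=c@s['mtx'].T; return c[:,:2]/c[:,2:]
def rect(s,c,z,half=.12,n=720,o=None,th=0):
    """orthophoto of plane z around c: right=+x? up=+x, left=+y (viewed from above)"""
    g=np.linspace(half,-half,n); X,Y=np.meshgrid(g,g,indexing='ij')
    uv=proj(np.stack([X.ravel()+c[0],Y.ravel()+c[1],np.full(X.size,z)],1),s,o).reshape(n,n,2).astype(np.float32)
    return cv2.remap(s['frame'],uv[...,0],uv[...,1],cv2.INTER_CUBIC)
E
python3 - <<'E'
from h import *
for n in("scene","side"):
    o,s=pickle.load(open(n+'.pkl','rb')); W=cloud(s)
    for nm,(u,v) in {'scene':dict(L=(362,310),S=(256,215)),'side':dict(L=(309,300),S=(264,202))}[n].items():
        c0=np.nanmean(W[v-3:v+4,u-3:u+4].reshape(-1,3),0)
        d=np.hypot(W[...,0]-c0[0],W[...,1]-c0[1])
        m=(d<.16)&(W[...,2]>.022)&(W[...,2]<.036)
        P=W[m]; (cx,cy),r=cv2.minEnclosingCircle(P[:,:2].astype(np.float32))
        m2=(np.hypot(W[...,0]-cx,W[...,1]-cy)<.04)&(W[...,2]>.098)
        print(n,nm,cx,cy,r,np.median(P[:,2]),'cap',np.nanmedian(W[m2],0),m2.sum(), np.nanmax(W[m2][:,2]) if m2.any() else '')
o,s=pickle.load(open('scene.pkl','rb'));a=cv2.resize(s['frame'][235:385,285:440],None,fx=5,fy=5,interpolation=cv2.INTER_CUBIC)[:600]
cv2.imwrite('pics/c1.png',a)
o,s=pickle.load(open('side.pkl','rb'));a=cv2.resize(s['frame'][240:360,240:390],None,fx=5,fy=5,interpolation=cv2.INTER_CUBIC)
cv2.imwrite('pics/c2.png',a)
E
```

```text
scene L 0.5045508146286011 -0.07472725212574005 0.10171488672494888 0.030314216385870618 cap [ 0.50096816 -0.07558949  0.10526933] 263 0.10848500088886326
scene S 0.5073862671852112 0.13703739643096924 0.12515628337860107 0.023823897431193952 cap [nan nan nan] 0 
side L 0.5048737525939941 -0.07585836946964264 0.10269851982593536 0.03125031670631084 cap [ 0.50094    -0.07710789  0.10627781] 236 0.10897802272757784
side S 0.5112593770027161 0.13522793352603912 0.12649355828762054 0.024003309235846593 cap [nan nan nan] 0
  return np.nanmean(a, axis, out=out, keepdims=keepdims)
```

View pics/c1.png

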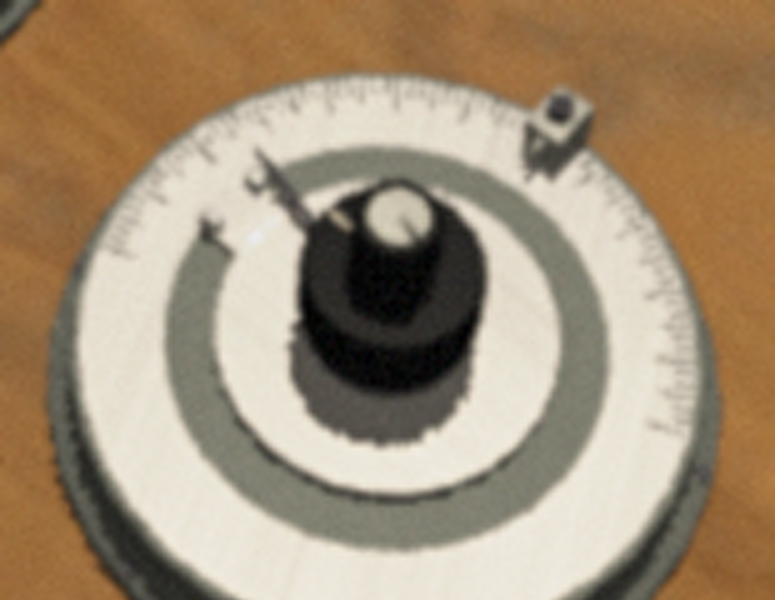

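View pics/c2.png

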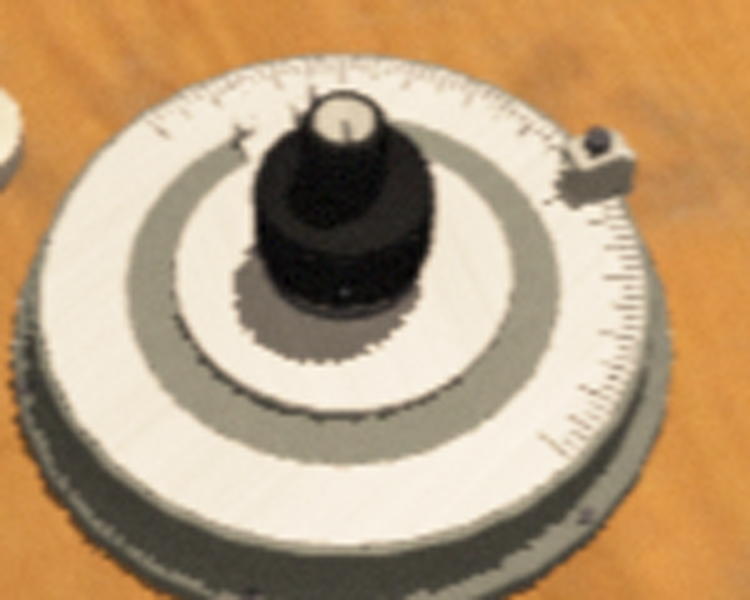

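Only the large head measures about 200 mm across and 30 mm high, and it carries the rider, so it is the one meant. Next I'll rectify the view onto the needle plane to read bearings.

```bash
python3 - <<'E'
from h import *
o,s=pickle.load(open('scene.pkl','rb'));o,s2=pickle.load(open('side.pkl','rb'))
c=(.5035,-.0755)
A=[rect(x,c,.0302,.115,390) for x in(s,s2)]+[]
for a in A:
    for r in (100,54): cv2.circle(a,(195,195),int(r*390/230),(0,0,255),1)
cv2.imwrite('pics/o1.png',np.hstack(A))
B=[rect(x,c,.043,.1,390) for x in(s,s2)]
cv2.imwrite('pics/o2.png',np.hstack(B))
for x,y in((s,W) for W in [cloud(s)]):
    d=np.hypot(y[...,0]-c[0],y[...,1]-c[1]); m=(d>.07)&(d<.1)&(y[...,2]>.048); P=y[m]; print(np.median(P,0),m.sum(),P[:,2].max())
E
```

```text
[ 0.59446042 -0.07018621  0.05104099] 38 0.05564396565063223
```

View pics/o1.png

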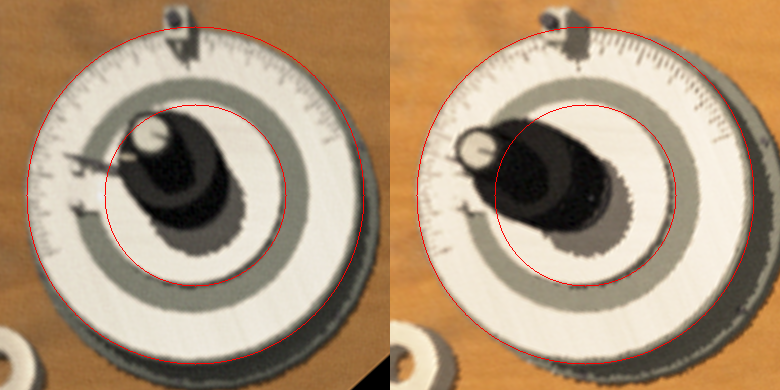

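View pics/o2.png

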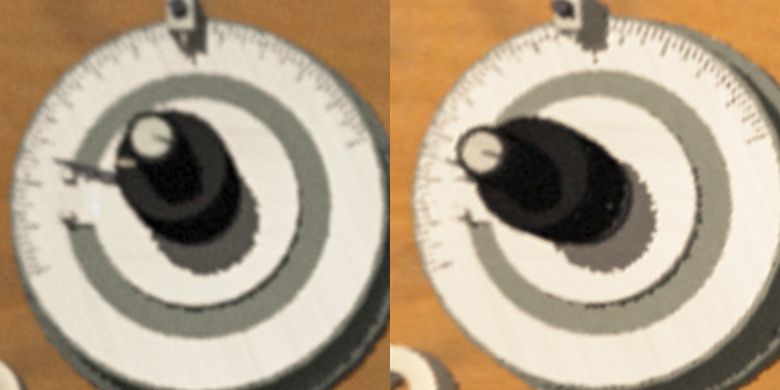

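```bash
cat >> h.py <<'E'
def units(o,target,beta=None):
    q=o['eef_rot'];M=R.from_quat([q[1],q[2],q[3],q[0]]).as_matrix()
    d=M.T@(np.array(target)-o['position'])/.04
    b=np.arctan2(M[1,0],M[0,0]); 
    r=None if beta is None else np.degrees((b-beta+np.pi)%(2*np.pi)-np.pi)/5
    return d.round(3),r,b,np.degrees(np.arccos(-M[2,2]))
E
python3 - <<'E'
from h import *
from rig import bot
o=bot.get_obs();print(units(o,(.503,-.0755,.20),1.58))
_,s=pickle.load(open('scene.pkl','rb'));W=cloud(s).reshape(-1,3)
a=np.array([.281,.558]);b=np.array([.503,-.0755]);L=np.linalg.norm(b-a);t=(b-a)/L;n=np.array([-t[1],t[0]])
al=(W[:,:2]-a)@t;la=(W[:,:2]-a)@n
m=(al>-.12)&(al<L+.1)&(abs(la)<.16)
for k in np.arange(-.1,L,.1):
    q=m&(abs(al-k)<.05); print(round(k,2),np.nanmax(W[q,2]) if q.any() else None)
E
```

```text
(array([-12.079, -11.644,   0.347]), np.float64(12.545922969463387), np.float64(2.6748383175936), np.float64(0.05372247808402271))
-0.1 0.004210144848482922
0.0 0.02476402314445736
0.1 0.03817441886184847
0.2 0.061948708081344006
0.3 0.004406290620802555
0.4 0.08098367283688324
0.5 0.02888304706766498
0.6 0.08039238389844072
```

Request:
drive_tool([
  [-1,-1,0],
  [-2,-1.9,0],
  [-2.9,-2.8,0],
  [-3.6,-3.5,0],
  [-4.3,-4.1,0],
  [-5,-4.8,0],
  [-5.7,-5.5,0],
  [-6.4,-6.2,0],
  [-7.1,-6.9,0],
  [-7.1,-6.9,0],
], roll=[1.2,2.5,3.7,5,6.2,7.5,8.7,10,11.2,12.5], jaw=[1,1,1,1,1,1,1,1,1,1])

```text
t: 0.98
position: [0.4113, 0.1804, 0.2139]
eef_rot: [0.0, 0.705, 0.709, -0.0]
force: [-0.0, 0.9, -0.1]
gripper_width: 0.0915
```

```bash
python3 - <<'E'
from h import *
from rig import bot
o=bot.get_obs();print(o['t'],o['position'],o['joint_positions'],units(o,(.503,-.0755,.20),1.58))
E
```

```text
0.9833 [0.41127028 0.18039463 0.21393751] [ 2.80896986e-01  2.47227980e-01  1.75771383e+00 -8.96699239e-04
  1.13674582e+00  2.74534208e-01] (array([-6.412,  2.25 ,  0.354]), np.float64(-0.028233092968604122), np.float64(1.577536197848381), np.float64(0.04692843966687597))
```

Request:
drive_tool([
  [-1,0.4,0],
  [-2,0.7,0.1],
  [-3,1.1,0.2],
  [-4,1.4,0.3],
  [-5,1.8,0.3],
  [-5.8,2.1,0.3],
  [-6.4,2.25,0.35],
  [-6.4,2.25,0.35],
  [-6.4,2.25,0.35],
  [-6.4,2.25,0.35],
], roll=[0,0,0,0,0,0,0,0,0,0], jaw=[1,1,1,1,1,1,1,1,1,1])

```text
t: 1.82
position: [0.5036, -0.0705, 0.1997]
eef_rot: [-0.0, 0.703, 0.712, -0.0]
force: [0.2, 0.2, 0.0]
gripper_width: 0.0911
```

```bash
cat > snap.py <<'E'
from h import *
from rig import bot
import sys
def snap(tag,n='wrist'):
    o=bot.get_obs(); s=bot.snapshot(n); pickle.dump((o,s),open(tag+'.pkl','wb')); cv2.imwrite(f'pics/{tag}.png',s['frame']); return o,s
E
python3 - <<'E'
from snap import *
o,s=snap('w1');print(o['position'],o['joint_positions'])
c=(.503,-.0755)
a=rect(s,c,.030,.115,390,o); b=rect(s,c,.043,.1,390,o)
for r in (100,54): cv2.circle(a,(195,195),int(r*390/230),(0,0,255),1)
cv2.imwrite('pics/w1o.png',np.hstack([a,b]))
E
```

```text
[ 0.50356974 -0.07051024  0.19971326] [-2.56744878e-01  3.47430751e-01  1.64657268e+00  2.30613584e-04
  1.14843655e+00 -2.69664979e-01]
```

View pics/w1.png

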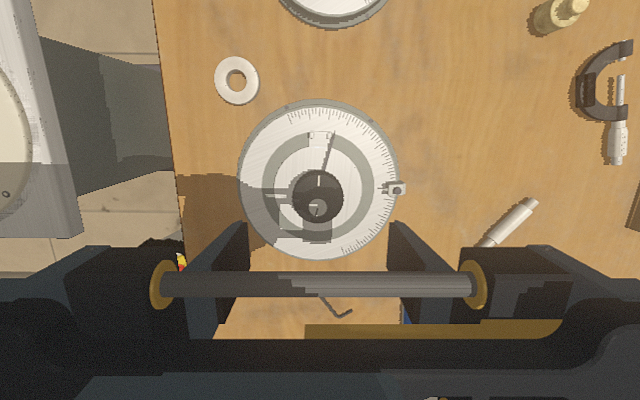

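View pics/w1o.png

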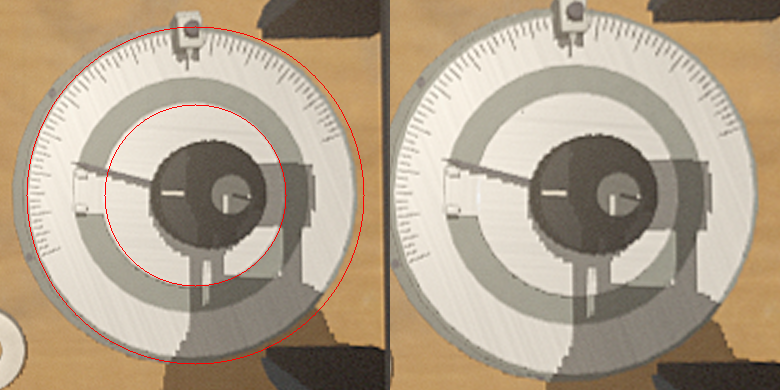

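```bash
cat > fit.py <<'E'
from h import *
from scipy.optimize import least_squares
def fitc(s,o,c,r0=.068,z=.0302,w=.006):
    g=lambda t,r: np.stack([c[0]+r*np.cos(t),c[1]+r*np.sin(t),np.full_like(r,z)],-1)
    t=np.linspace(-np.pi,np.pi,360,endpoint=False);r=np.linspace(r0-w,r0+w,121)
    T,Rr=np.meshgrid(t,r,indexing='ij');uv=proj(g(T,Rr).reshape(-1,3),s,o).reshape(360,121,2).astype(np.float32)
    I=cv2.remap(cv2.cvtColor(s['frame'],cv2.COLOR_BGR2GRAY),uv[...,0],uv[...,1],cv2.INTER_LINEAR).astype(float)
    I=cv2.GaussianBlur(I,(0,0),sigmaX=6,sigmaY=.5);G=np.gradient(I,axis=1)[:,8:-8];rr=r[8:-8]
    k=G.argmax(1);ok=(G.max(1)>.6*np.percentile(G.max(1),75))&(k>3)&(k<len(rr)-4)
    P=np.stack([rr[k]*np.cos(t),rr[k]*np.sin(t)],1)[ok]
    f=least_squares(lambda p:np.hypot(P[:,0]-p[0],P[:,1]-p[1])-p[2],[0,0,r0],loss='soft_l1',f_scale=.0003)
    return np.array(c)+f.x[:2],f.x[2],ok.sum(),np.median(abs(f.fun))
E
python3 - <<'E'
from fit import *
for n in('scene','side','w1'):
    o,s=pickle.load(open(n+'.pkl','rb')); c=(.503,-.0745)
    for i in range(3): f=fitc(s,o,c); c=f[0]
    print(n,f)
from rig import bot
o=bot.get_obs();print(o['position'],o['dq'].round(4))
E
```

```text
scene (array([ 0.50328177, -0.07344851]), np.float64(0.0695072242657091), np.int64(342), np.float64(0.00011449352090708853))
side (array([ 0.50339652, -0.07365737]), np.float64(0.06963058191933376), np.int64(337), np.float64(0.00017182141071303558))
w1 (array([ 0.50314241, -0.07320699]), np.float64(0.06948196124725164), np.int64(262), np.float64(0.00010065772180952587))
[ 0.50358708 -0.07009614  0.1998311 ] [ 0.0125 -0.0072  0.0003 -0.0017 -0.0013 -0.0028]
```

```bash
cat >> fit.py <<'E'
def polar(s,o,c,z,b0,b1,r0,r1,n=780,m=260):
    b=np.linspace(b0,b1,n);r=np.linspace(r1,r0,m);Rr,B=np.meshgrid(r,b,indexing='ij')
    uv=proj(np.stack([c[0]+Rr*np.cos(B),c[1]+Rr*np.sin(B),np.full_like(B,z)],-1).reshape(-1,3),s,o).reshape(m,n,2).astype(np.float32)
    return cv2.remap(s['frame'],uv[...,0],uv[...,1],cv2.INTER_CUBIC)
E
python3 - <<'E'
from fit import *
o,s=pickle.load(open('w1.pkl','rb'));c=(.5033,-.0734)
a=polar(s,o,c,.043,1.9,1.1,.045,.085)
b=polar(s,o,c,.043,.4,-.4,.060,.1)
for i in range(0,780,97): 
    for x in(a,b): cv2.line(x,(i,0),(i,8),(0,0,255),1)
cv2.imwrite('pics/p1.png',np.vstack([a,b]))
E
```

```text
(no output)
```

View pics/p1.png

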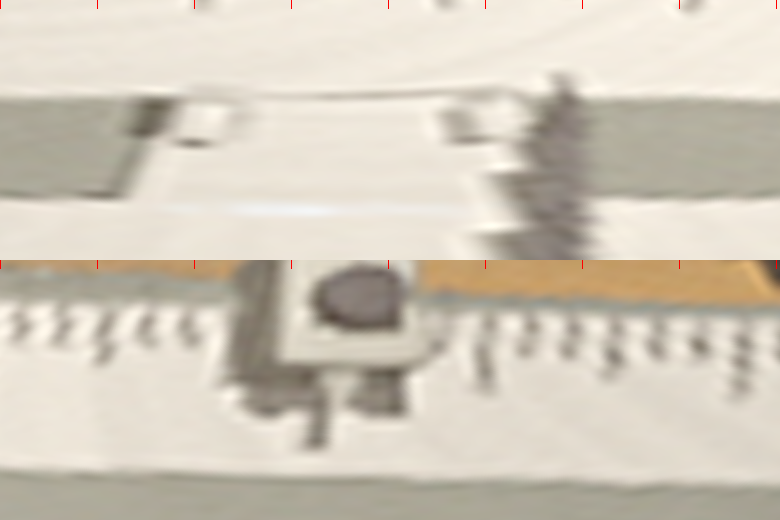

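```bash
python3 - <<'E'
from snap import *
o=bot.get_obs();print(o['position'],units(o,(.5033,-.0734,.10),1.58),units(o,(.5033,-.0734,.05),1.58)[0])
E
```

```text
[ 0.50358708 -0.07009614  0.1998311 ] (array([-0.083, -0.007,  2.496]), np.float64(0.050917061465002335), np.float64(1.5844433518400232), np.float64(0.03737974016852243)) [-0.084 -0.006  3.746]
```

Request:
drive_tool([
  [-0.08,0,0.6],
  [-0.08,0,1.2],
  [-0.08,0,1.8],
  [-0.08,0,2.2],
  [-0.08,0,2.2],
  [-0.08,0,2.2],
], roll=[0,0,0,0,0,0], jaw=[1,1,1,1,1,1])

```text
t: 2.37
position: [0.5035, -0.0731, 0.1119]
eef_rot: [-0.001, 0.702, 0.712, -0.0]
force: [0.3, -0.0, 0.7]
gripper_width: 0.0909
```

```bash
python3 - <<'E'
from snap import *
from fit import *
o,s=snap('w2');print(o['position'],units(o,(.5033,-.0734,.05),1.58))
c=(.503,-.0734)
for i in range(3): f=fitc(s,o,c,w=.004); c=f[0]
print(f)
cv2.imwrite('pics/w2c.png',s['frame'])
E
```

```text
[ 0.50354301 -0.07308711  0.1118717 ] (array([-0.009, -0.004,  1.547]), np.float64(0.06079144338895992), np.float64(1.5853050542208853), np.float64(0.09238621860761373))
(array([ 0.5033565 , -0.07331564]), np.float64(0.06942260754572555), np.int64(249), np.float64(0.00010555696060945974))
```

View pics/w2c.png

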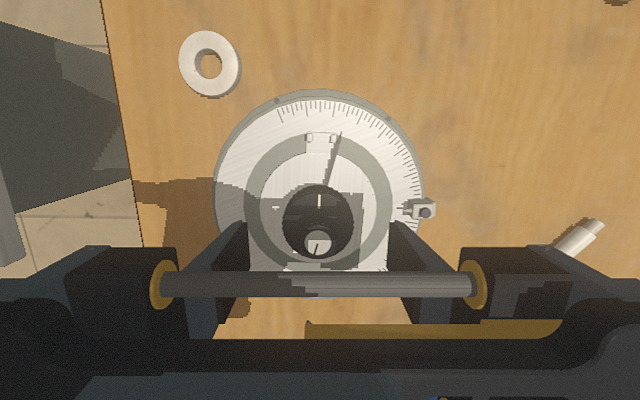

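Axis agrees at (0.5033, -0.0733). The picture shows the fingers open on either side of the knob at (316,215). The rider is at (425,208). Descending.

Request:
drive_tool([
  [-0.01,0,0.5],
  [-0.01,0,1.0],
  [-0.01,0,1.4],
  [-0.01,0,1.55],
  [-0.01,0,1.55],
  [-0.01,0,1.55],
  [-0.01,0,1.55],
], roll=[0,0,0,0,0,0,0], jaw=[1,1,1,1,1,1,1])

```text
t: 3.0
position: [0.5049, -0.0746, 0.0512]
eef_rot: [0.001, 0.702, 0.712, 0.0]
force: [-0.9, -0.3, -0.1]
gripper_width: 0.0911
```

Request:
drive_tool([
  [0,0,0],
  [0,0,0],
  [0,0,0],
  [0,0,0],
  [0,0,0],
  [0,0,0],
], roll=[0,0,0,0,0,0], jaw=[0.4,0.4,0.3,0.3,0.3,0.3])

```text
t: 3.5
position: [0.5041, -0.0745, 0.05]
eef_rot: [0.0, 0.702, 0.712, 0.0]
force: [0.4, 0.5, 0.2]
gripper_width: 0.0595
```

Request:
drive_tool([
  [0.028,-0.02,0],
  [0.028,-0.02,0],
  [0.028,-0.02,0],
  [0.028,-0.02,0],
  [0.028,-0.02,0],
  [0.028,-0.02,0],
  [0.028,-0.02,0],
  [0.028,-0.02,0],
], roll=[0,0,0,0,0,0,0,0], jaw=[0.3,0.3,-0.2,-0.2,-0.2,-0.2,-0.2,-0.2])

```text
t: 4.17
position: [0.5031, -0.0734, 0.0499]
eef_rot: [-0.0, 0.702, 0.712, -0.0]
force: [-1.6, 2.2, 0.7]
gripper_width: 0.0556
```

```bash
python3 - <<'E'
from snap import *
for i in range(2):
    o,s=snap('w3')
    print(o['t'],o['position'],o['force'],o['ft_torque'],o['gripper_width'],o['joint_positions'][5])
E
```

```text
4.1667 [ 0.50313562 -0.07335039  0.04988548] [-1.61794432  2.15166427  0.69604192] [0.18589817 0.26511273 0.0114288 ] 0.05564721126653818 -0.27549601268542667
4.2167 [ 0.50315126 -0.07333726  0.04988711] [-0.98255915  1.41455952  0.65388128] [0.20640707 0.32211277 0.01851587] 0.05544212423082125 -0.27547981766602314
```

Request:
drive_tool([
  [0,0,0],
  [0,0,0],
  [0,0,0],
  [0,0,0],
  [0,0,0],
  [0,0,0],
  [0,0,0],
  [0,0,0],
  [0,0,0],
  [0,0,0],
], roll=[0.5,1.3,2.2,3.1,4,5,6,7,7.6,8], jaw=[-0.2,-0.2,-0.2,-0.2,-0.2,-0.2,-0.2,-0.2,-0.2,-0.2])

```text
t: 5.1
position: [0.5035, -0.0735, 0.0499]
eef_rot: [0.0, 0.904, 0.427, 0.0]
force: [0.5, 1.2, -1.2]
gripper_width: 0.0555
```

Request:
drive_tool([
  [0,0,0],
  [0,0,0],
  [0,0,0],
  [0,0,0],
  [0,0,0],
  [0,0,0],
  [0,0,0],
  [0,0,0],
  [0,0,0],
  [0,0,0],
], roll=[0.5,1.3,2.2,3.1,4,5,6,7,7.6,8], jaw=[-0.2,-0.2,-0.2,-0.2,-0.2,-0.2,-0.2,-0.2,-0.2,-0.2])

```text
t: 5.93
position: [0.5036, -0.0738, 0.0499]
eef_rot: [0.0, 0.996, 0.092, 0.0]
force: [-0.1, -2.6, -2.7]
gripper_width: 0.0555
```

```bash
python3 - <<'E'
from snap import *
from fit import *
for i in range(2):
    o,s=snap('w4')
    print(o['t'],o['position'],o['force'],o['ft_torque'],o['gripper_width'],o['joint_positions'][5],units(o,(.5033,-.0734,.05),0))
o2,s2=snap('sc4','scene')
cv2.imwrite('pics/sc4c.png',cv2.resize(s2['frame'][235:385,285:440],None,fx=4,fy=4,interpolation=cv2.INTER_CUBIC))
c=(.5033,-.0733)
b=polar(s,o,c,.043,.5,-.4,.050,.1)
cv2.imwrite('pics/p4.png',b)
E
```

```text
5.9333 [ 0.50364111 -0.07378092  0.04990227] [-0.11469568 -2.5938025  -2.68075138] [-0.34259413  0.12584818  0.18481393] 0.05547005961521109 1.1238881988889693 (array([-0.007, -0.011, -0.002]), np.float64(2.1163510659899596), np.float64(0.18468647114808295), np.float64(0.04616477314348776))
5.9833 [ 0.50364842 -0.07377504  0.04989813] [ 0.45921751 -3.60306407 -3.07756627] [-0.40259819  0.01942698 -0.12469051] 0.05540459192819187 1.1255465466526375 (array([-0.007, -0.011, -0.003]), np.float64(2.097340581154252), np.float64(0.18302749338416494), np.float64(0.04520713728729914))
```

View pics/w4.png

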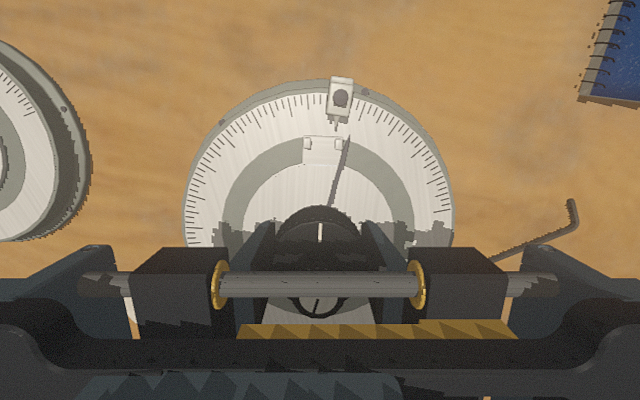

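View pics/p4.png

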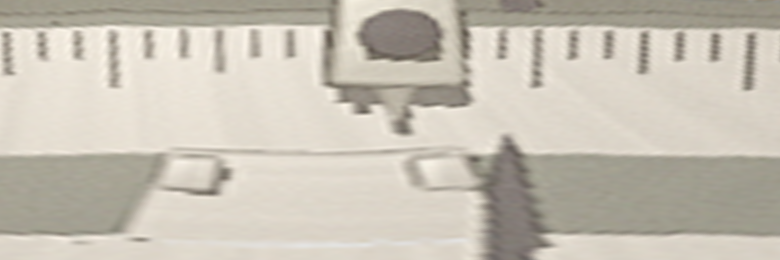

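View pics/sc4c.png

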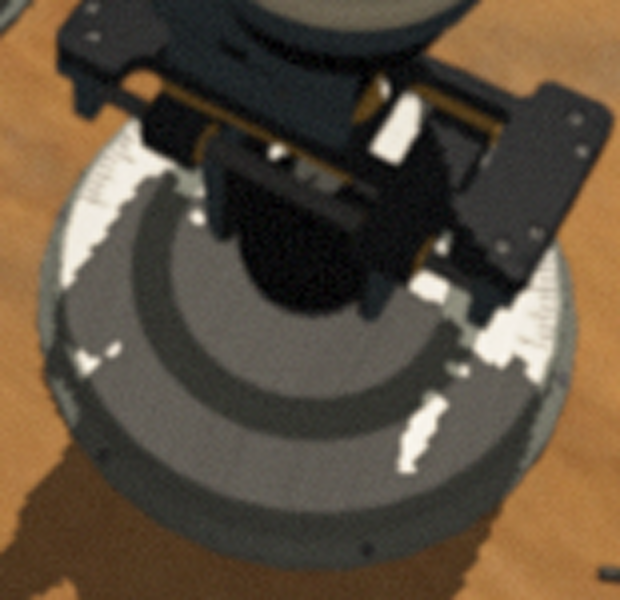

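Request:
drive_tool([
  [0,0,0],
  [0,0,0],
  [0,0,0],
  [0,0,0],
  [0,0,0],
  [0,0,0],
], roll=[0.4,0.8,1.06,1.06,1.06,1.06], jaw=[-0.2,-0.2,-0.2,-0.2,-0.2,-0.2])

```text
t: 6.58
position: [0.5037, -0.0738, 0.0499]
eef_rot: [0.0, 0.999, 0.048, 0.0]
force: [1.9, -5.1, -5.0]
gripper_width: 0.0559
```

```bash
python3 - <<'E'
from snap import *
from fit import *
o,s=snap('w5')
print(o['t'],o['position'],o['force'],o['ft_torque'],units(o,(.5033,-.0734,.05),0))
c=(.5033,-.0733)
b=polar(s,o,c,.043,.3,-.3,.055,.085,780,390)
cv2.imwrite('pics/p5.png',b)
E
```

```text
6.5833 [ 0.50365572 -0.07379924  0.04991326] [ 1.8585993  -5.09415336 -4.97640027] [-0.82348081 -0.09003216 -0.15279414] (array([-0.008, -0.011, -0.002]), np.float64(1.1058487249022644), np.float64(0.09650350639262774), np.float64(0.04733340416957559))
```

View pics/p5.png

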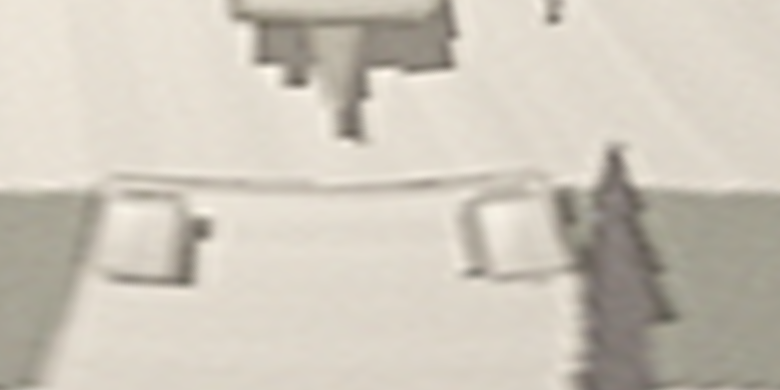

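```bash
cat > zoom.py <<'E'
from fit import *
import sys
def zoom(tag,c,b0=.14,b1=-.06,out=None,r0=.062,r1=.084):
    o,s=pickle.load(open(tag+'.pkl','rb'))
    b=polar(s,o,c,.043,b0,b1,r0,r1,800,580).astype(float)
    lo,hi=np.percentile(b,1),np.percentile(b,99.5); b=np.clip((b-lo)/(hi-lo)*255,0,255).astype(np.uint8)
    for i in range(21): cv2.line(b,(i*40,0),(i*40,14 if i%5==0 else 7),(0,0,255),1)
    for r in(.074,.0765):
        y=int((r1-r)/(r1-r0)*580); cv2.line(b,(0,y),(15,y),(255,0,0),1)
    cv2.imwrite('pics/'+(out or tag)+'z.png',b)
if __name__=='__main__': zoom(sys.argv[1],(.5033,-.0733),float(sys.argv[2]),float(sys.argv[3]))
E
python3 zoom.py w5 .24 -.16
```

```text
(no output)
```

View pics/w5z.png

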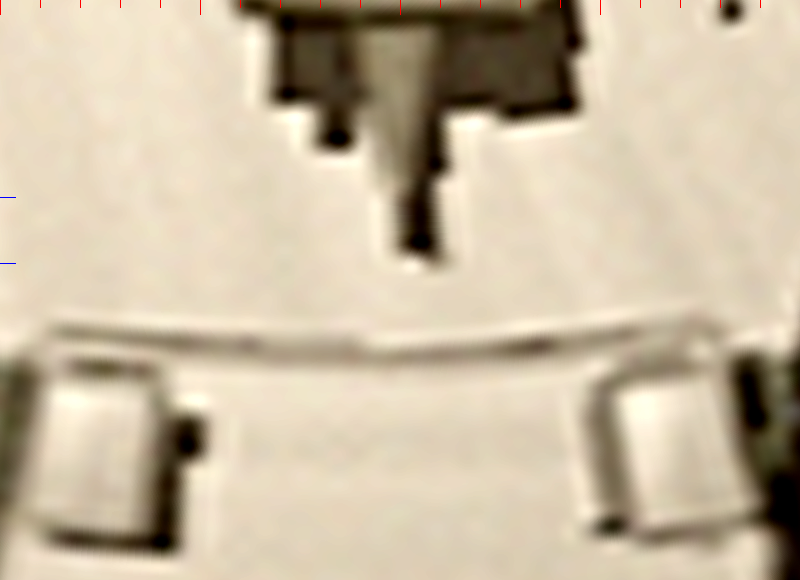

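Gate middle is at bearing 0.0435 and the rider tip at 0.041, about 0.16 mm apart. Releasing and re-checking.

Request:
drive_tool([
  [0,0,0],
  [0,0,0],
  [0,0,0],
  [0,0,0],
  [0,0,0],
], roll=[0.03,0.03,0.03,0.03,0.03], jaw=[-0.2,-0.2,0.6,0.6,0.6])

```text
t: 7.05
position: [0.5032, -0.0733, 0.0499]
eef_rot: [-0.0, 0.999, 0.047, -0.0]
force: [-0.5, 0.3, -0.0]
gripper_width: 0.0717
```

```bash
python3 - <<'E'
from snap import *
o,s=snap('w6')
print(o['t'],o['position'],o['force'],o['gripper_width'],units(o,(.5033,-.0734,.05),0))
E
python3 zoom.py w6 .24 -.16
```

```text
7.05 [ 0.50318237 -0.07330306  0.04994965] [-0.46783163  0.34198132 -0.0498242 ] 0.07171707863338617 (array([ 0.003,  0.003, -0.001]), np.float64(1.0672314803066483), np.float64(0.09313351606141995), np.float64(0.011099628414322032))
```

View pics/w6z.png

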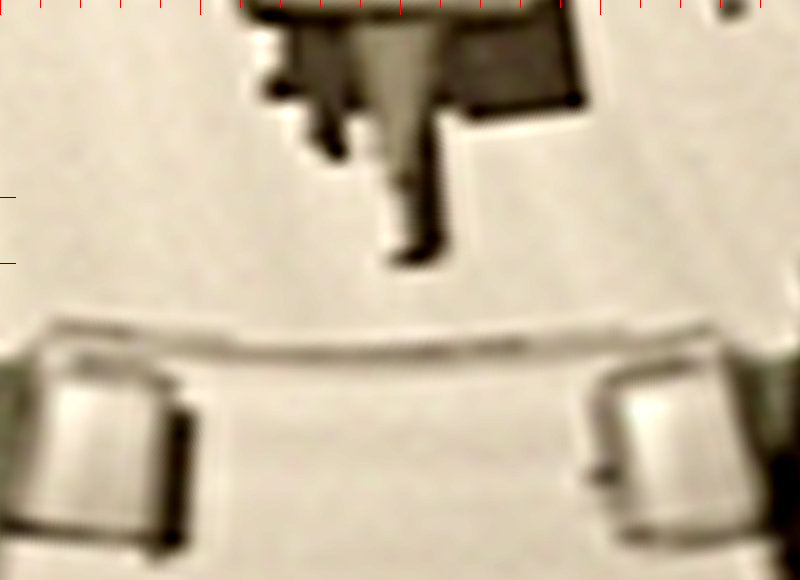

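Request:
drive_tool([
  [0,0,-0.3],
  [0,0,-0.6],
  [0,0,-0.85],
  [0,0,-0.85],
  [0,0,-0.85],
  [0,0,-0.85],
  [0,0,-0.85],
  [0,0,-0.85],
  [0,0,-0.85],
  [0,0,-0.85],
], roll=[0,0,0,1,2.2,3.5,4.8,6,7.2,7.6], jaw=[0.7,0.7,0.7,0.7,0.7,0.7,0.7,0.7,0.7,0.7])

```text
t: 7.93
position: [0.5033, -0.0734, 0.0842]
eef_rot: [-0.0, 0.959, -0.285, 0.0]
force: [0.6, -0.6, -0.1]
gripper_width: 0.0778
```

Request:
drive_tool([
  [0,0,0],
  [0,0,0],
  [0,0,0],
  [0,0,0],
  [0,0,0],
  [0,0,0],
  [0,0,0],
  [0,0,0],
  [0,0,0],
  [0,0,0],
], roll=[1.2,2.5,3.8,5.1,6.4,7.7,9,10.3,11.5,12], jaw=[0.5,0.5,0.5,0.5,0.4,0.3,0.2,0.1,0,-0.1])

```text
t: 8.77
position: [0.5033, -0.0734, 0.0841]
eef_rot: [0.0, -0.688, 0.726, -0.0]
force: [0.5, -0.1, 0.1]
gripper_width: 0.0426
```

```bash
python3 - <<'E'
from snap import *
from fit import *
o,s=snap('w7');o=bot.get_obs()
print(o['t'],o['position'],o['force'],o['gripper_width'],o['joint_positions'],units(o,(.5033,-.0733,.084),0))
_,s=snap('sd7','side')
cv2.imwrite('pics/sd7c.png',cv2.resize(s['frame'][200:370,200:420],None,fx=3,fy=3,interpolation=cv2.INTER_CUBIC))
E
```

```text
8.8167 [ 0.50328785 -0.0733876   0.08414557] [0.71678373 0.36249862 0.30990026] 0.041371595444316935 [-2.62294966e-01  5.10100620e-01  1.77369019e+00  8.93235529e-05
  8.57624127e-01  2.93274429e+00] (array([-0.002, -0.   ,  0.004]), np.float64(-18.61312252995375), np.float64(-1.6243013611241488), np.float64(0.010893522768913751))
```

View pics/sd7c.png

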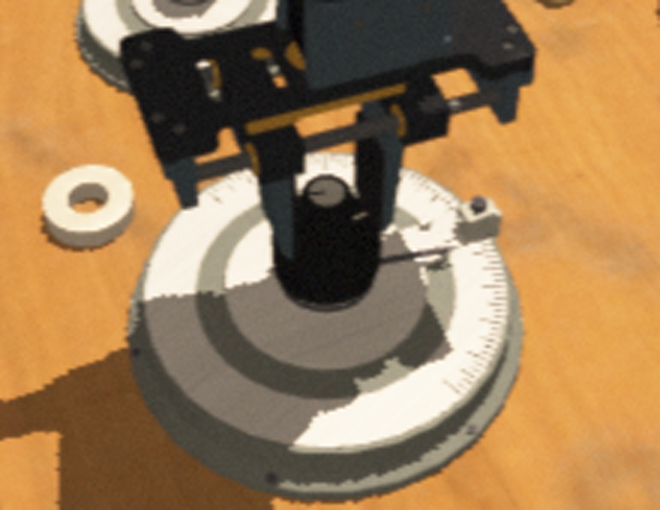

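View pics/w7.png

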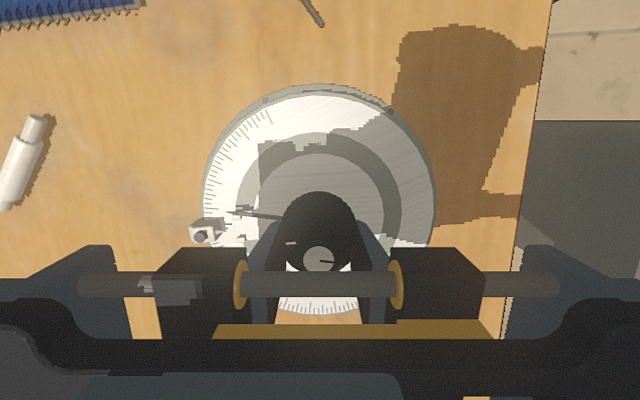

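Side view: the fingers straddle the inner knob, centred and above the outer knob (crop (325,200)). Closing on it.

Request:
drive_tool([
  [0,0,0],
  [0,0,0],
  [0,0,0],
  [0,0,0],
  [0,0,0],
  [0,0,0],
  [0,0,0],
  [0,0,0],
], roll=[0,0,0,0,0,0,0,0], jaw=[-0.2,-0.3,-0.4,-0.7,-0.7,-0.7,-0.7,-0.7])

```text
t: 9.53
position: [0.5032, -0.0734, 0.0839]
eef_rot: [-0.0, -0.69, 0.723, 0.0]
force: [-1.7, 0.4, 2.7]
gripper_width: 0.0254
```

Request:
drive_tool([
  [0,0,0],
  [0,0,0],
  [0,0,0],
  [0,0,0],
  [0,0,0],
  [0,0,0],
  [0,0,0],
  [0,0,0],
  [0,0,0],
  [0,0,0],
], roll=[-0.5,-1.3,-2.2,-3.1,-4,-5,-6,-7,-7.6,-8], jaw=[-0.7,-0.7,-0.7,-0.7,-0.7,-0.7,-0.7,-0.7,-0.7,-0.7])

```text
t: 10.37
position: [0.5029, -0.0735, 0.0839]
eef_rot: [0.0, 0.897, -0.442, -0.0]
force: [-3.7, -0.8, 4.1]
gripper_width: 0.0253
```

Request:
drive_tool([
  [0,0,0],
  [0,0,0],
  [0,0,0],
  [0,0,0],
  [0,0,0],
  [0,0,0],
  [0,0,0],
  [0,0,0],
  [0,0,0],
  [0,0,0],
], roll=[-0.5,-1.3,-2.2,-3.1,-4,-5,-6,-7,-7.6,-8], jaw=[-0.7,-0.7,-0.7,-0.7,-0.7,-0.7,-0.7,-0.7,-0.7,-0.7])

```text
t: 11.2
position: [0.5027, -0.0737, 0.0839]
eef_rot: [0.0, 0.994, -0.109, -0.0]
force: [-5.0, -3.6, 5.0]
gripper_width: 0.0255
```

```bash
python3 - <<'E'
from snap import *
from fit import *
o,s=snap('w8')
print(o['t'],o['position'],o['force'],o['ft_torque'],o['gripper_width'],units(o,(.5033,-.0733,.084),0.04))
E
python3 zoom.py w8 .24 -.16
```

```text
11.2 [ 0.50273979 -0.07370938  0.08391286] [-4.99252429 -3.57998748  5.040416  ] [-0.78541675  1.0538082  -0.05442546] 0.02554323646894191 (array([ 0.011, -0.013, -0.002]), np.float64(-2.957747380308685), np.float64(-0.2181121511431171), np.float64(0.058488650539500205))
```

View pics/w8z.png

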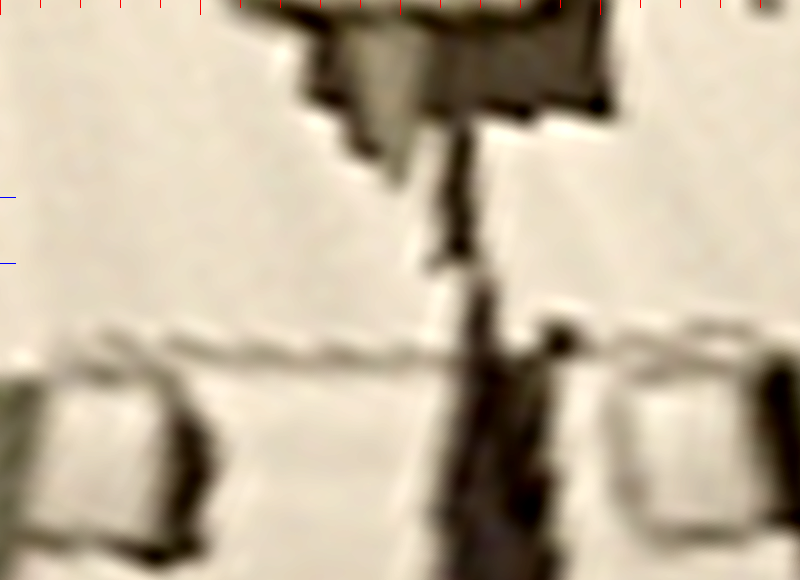

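Request:
drive_tool([
  [0,0,0],
  [0,0,0],
  [0,0,0],
  [0,0,0],
  [0,0,0],
  [0,0,0],
  [0,0,0],
  [0,0,0],
], roll=[-0.6,-1.4,-2.2,-3,-3.6,-3.6,-3.6,-3.6], jaw=[-0.7,-0.7,-0.7,-0.7,-0.7,-0.7,-0.7,-0.7])

```text
t: 11.92
position: [0.5027, -0.0738, 0.0839]
eef_rot: [0.0, 0.999, 0.046, -0.0]
force: [-5.3, -5.4, 4.6]
gripper_width: 0.0252
```

```bash
python3 - <<'E'
from snap import *
from fit import *
o,s=snap('w9')
print(o['t'],o['position'],o['force'],o['ft_torque'],o['gripper_width'],units(o,(.5033,-.0733,.084),0.04))
E
python3 zoom.py w9 .24 -.16
```

```text
11.9167 [ 0.50274246 -0.07382755  0.08391757] [-5.26184541 -5.44051102  4.58048153] [-0.99641997  1.07421976  0.04343238] 0.025195806501668933 (array([ 0.015, -0.012, -0.002]), np.float64(0.6064676718499715), np.float64(0.09292428840343271), np.float64(0.06324846691719471))
```

View pics/w9z.png

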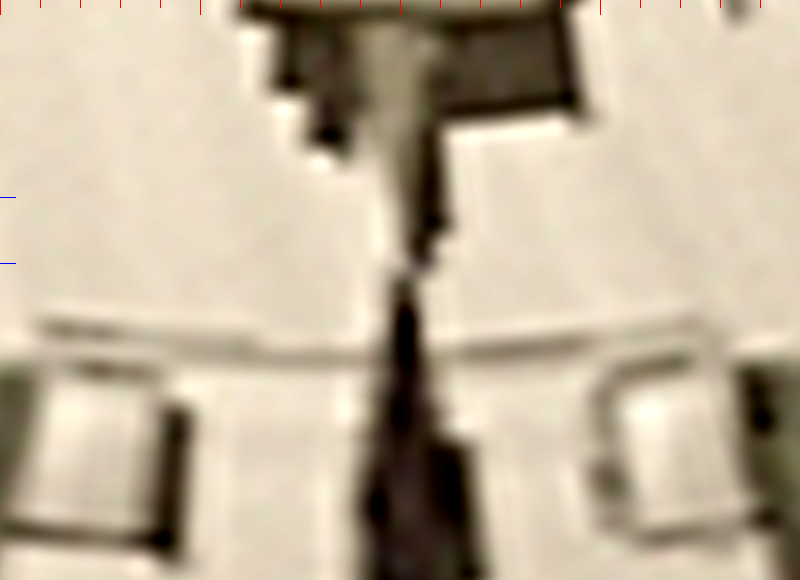

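Request:
drive_tool([
  [0,0,0],
  [0,0,0],
  [0,0,0],
  [0,0,0],
  [0,0,0],
  [0,0,0],
], roll=[-0.18,-0.18,-0.18,-0.18,-0.18,-0.18], jaw=[-0.7,-0.7,-0.7,-0.4,-0.1,0])

```text
t: 12.47
position: [0.5035, -0.0734, 0.0839]
eef_rot: [-0.0, 0.999, 0.054, 0.0]
force: [-0.1, -0.1, -0.2]
gripper_width: 0.0381
```

```bash
python3 - <<'E'
from snap import *
from fit import *
o,s=snap('w10')
print(o['t'],o['position'],o['force'],o['ft_torque'],o['gripper_width'],units(o,(.5033,-.0733,.084),0.04))
E
python3 zoom.py w10 .24 -.16
```

```text
12.4667 [ 0.5034714  -0.07342024  0.08390811] [-0.05949625 -0.14127074 -0.17085086] [-0.0131754   0.18549508  0.04035585] 0.03808663236744056 (array([-0.004, -0.003, -0.002]), np.float64(0.7815281948618564), np.float64(0.10820120098753594), np.float64(0.02053190335478064))
```

View pics/w10z.png

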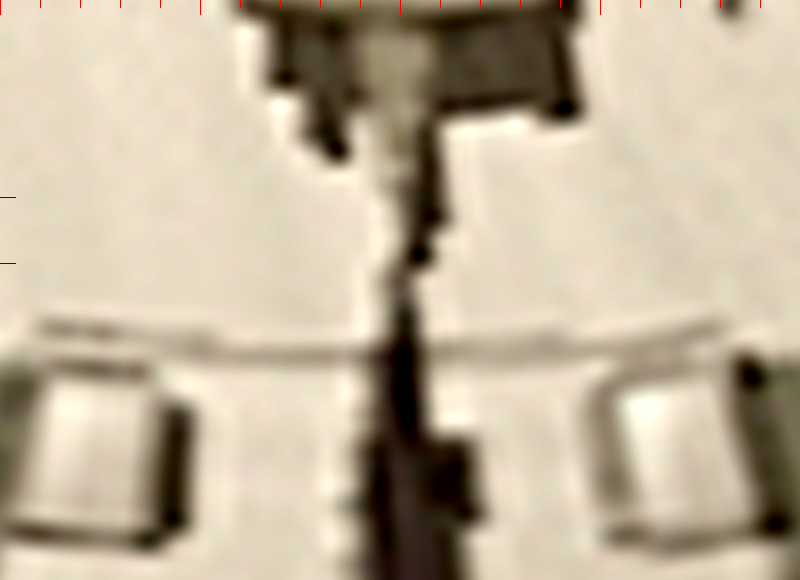

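Tip-to-tip agreement is now within a pixel. I'll let go, lift, and average several shifted views for a finer check.

Request:
drive_tool([
  [0,0,0],
  [0,0,-0.3],
  [0,0,-0.7],
  [0,0,-0.9],
  [0,0,-0.9],
  [0,0,-0.9],
], roll=[0,0,0,0,0,0], jaw=[0.4,0.7,0.8,0.8,0.8,0.8])

```text
t: 13.02
position: [0.5035, -0.0735, 0.12]
eef_rot: [0.0, 0.999, 0.054, 0.0]
force: [-0.4, 0.9, 1.0]
gripper_width: 0.0809
```

```bash
python3 -c "
from snap import *
o,s=snap('m0');print(o['position'],o['force'])"
```

```text
[ 0.50351238 -0.07347407  0.11997507] [-0.44410618  0.93908891  0.99343287]
```

Request:
drive_tool([
  [-0.05,0.18,0],
  [-0.05,0.18,0],
  [-0.05,0.18,0],
  [-0.05,0.18,0],
], roll=[0.4,0.4,0.4,0.4], jaw=[0.8,0.8,0.8,0.8])

```text
t: 13.4
position: [0.5018, -0.0809, 0.1196]
eef_rot: [-0.0, 0.999, 0.037, -0.0]
force: [0.5, -0.1, -1.0]
gripper_width: 0.082
```

```bash
python3 -c "
from snap import *
o,s=snap('m1');print(o['position'],o['force'])"
```

```text
[ 0.50184266 -0.08094272  0.11955356] [ 0.47022972 -0.10235849 -0.97453345]
```

Request:
drive_tool([
  [-0.08,-0.3,0],
  [-0.08,-0.3,0],
  [-0.08,-0.3,0],
  [-0.08,-0.3,0],
], roll=[0.35,0.35,0.35,0.35], jaw=[0.8,0.8,0.8,0.8])

```text
t: 13.78
position: [0.4982, -0.0692, 0.12]
eef_rot: [0.0, 1.0, 0.022, 0.0]
force: [0.1, 0.5, 0.4]
gripper_width: 0.0819
```

```bash
python3 -c "
from snap import *
o,s=snap('m2');print(o['position'],o['force'])"
```

```text
[ 0.49820079 -0.06924793  0.11995487] [0.08428153 0.54464167 0.35025939]
```

Request:
drive_tool([
  [0.17,0.25,0],
  [0.17,0.25,0],
  [0.17,0.25,0],
  [0.17,0.25,0],
], roll=[0.3,0.3,0.3,0.3], jaw=[0.8,0.8,0.8,0.8])

```text
t: 14.17
position: [0.5053, -0.0791, 0.1198]
eef_rot: [-0.0, 1.0, 0.008, -0.0]
force: [-1.1, 0.1, -0.3]
gripper_width: 0.0817
```

```bash
python3 -c "
from snap import *
from fit import *
o,s=snap('m3');print(o['position'],o['force'],units(o,o['position'],.04))
A=[];
for i in range(4):
    o,s=pickle.load(open(f'm{i}.pkl','rb')); c=(.5033,-.0733)
    for k in range(3): f=fitc(s,o,c,w=.004); c=f[0]
    print(f)
    A.append(polar(s,o,c,.043,.24,-.16,.062,.084,800,580).astype(float))
b=np.mean(A,0);lo,hi=np.percentile(b,1),np.percentile(b,99.5);b=np.clip((b-lo)/(hi-lo)*255,0,255).astype(np.uint8)
cv2.imwrite('pics/mz.png',b)
"
```

```text
[ 0.50528434 -0.07906647  0.11983096] [-1.07027572  0.12155572 -0.34402691] (array([0., 0., 0.]), np.float64(-0.270507840529835), np.float64(0.016393737651473214), np.float64(0.004082009215869745))
(array([ 0.5036256 , -0.07356242]), np.float64(0.06947739332298859), np.int64(240), np.float64(7.862768226919031e-05))
(array([ 0.50357368, -0.07356781]), np.float64(0.06948247388669904), np.int64(255), np.float64(0.00011642123713541397))
(array([ 0.50356684, -0.07358122]), np.float64(0.06948802374732371), np.int64(261), np.float64(9.038616562258295e-05))
(array([ 0.50366889, -0.07358398]), np.float64(0.06948291413598973), np.int64(248), np.float64(0.00011766379213554168))
```

View pics/mz.png

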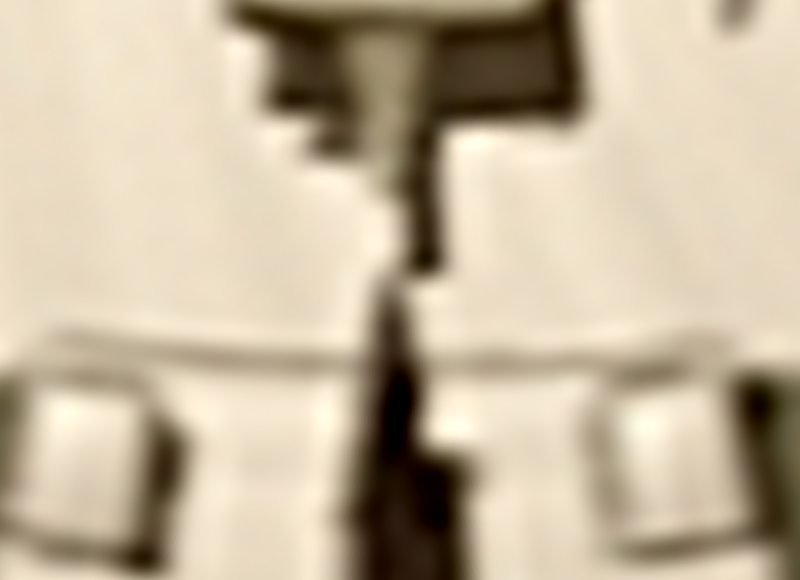

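Request:
drive_tool([
  [0,0,-0.6],
  [0,0,-1.2],
  [0,0,-1.5],
  [0,0,-1.5],
  [0,0,-1.5],
], roll=[0,0,0,0,0], jaw=[0.8,0.8,0.8,0.8,0.8])

```text
t: 14.63
position: [0.5054, -0.0787, 0.1802]
eef_rot: [0.0, 1.0, 0.008, 0.001]
force: [-0.1, 0.3, -0.4]
gripper_width: 0.082
```

```bash
python3 -c "
from snap import *
o,s=snap('end');print(o['t'],o['position'],o['force']);print(bot.close_job())"
```

```text
14.6333 [ 0.50536958 -0.07872233  0.18016188] [-0.1156486   0.29415406 -0.43143904]
the job is handed in; nothing more can be done
None
```

I set both knobs on the large, 200 mm angle head and handed the job in at about 14.7 s. The smaller head with no rider was left alone. The outer knob went about 86° clockwise until the gate faced the rider. I let go of it, then turned the inner knob about 99° anticlockwise until the needle pointed at the rider's tip.

**Last check:** this averaged four wrist-camera views after release.
- **Needle tip:** within about 0.1 mm (0.001 rad) of the rider's tip.
- **Gate middle:** within about 0.2 mm (0.0025 rad) of it, close to the limit of what the pictures can resolve.

**Axis position:** the scene, side and wrist cameras agreed on it to within 0.5 mm.

**Forces:** every force reading stayed under about 10 N. The robot had lifted clear of everything at hand-in. No check failed.

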